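# Hang the twin-bay bin on the rail and slide it to the stop

### The arm

A 7-joint arm with a two-finger parallel gripper is mounted at the origin on the work surface. World frame = base frame: x ahead of the robot, y to its left, z up, the work surface at z = 0. Lengths are in m, angles in rad, forces in N, time in s.
With the tool pointing down it reaches from about 0.35 to 0.9 m from the base axis. Payload 8.1 kg.
Tool frame: the origin (TCP) lies at the very end of the fingers, on their centre line; the grasp point (between the pads) lies 19 mm behind it; z points along the fingers, y is the direction in which the jaws open and shut (so a half turn about z gives the same grasp; the last joint's range is limited). The gripper opens to 85 mm and grips with 20 to 120 N. Pads are 22 mm wide; open, the fingers measure 114 mm over their backs; the gripper's body (76 mm by 85 mm) begins 54 mm behind the grasp point. The pads swing forward as they close: fully open they stand 13 mm farther back than shut.
Start: joints at [-1.431, 0.434, 0.025, 1.573, -0.012, 1.134, -0.075], TCP at [0.15, 0.607, 0.231] pointing down, gripper open.
Joint ranges: [-2.62, 2.62], [-0.44, 2.09], [-1.27, 1.32], [0.08, 2.57], [-1.32, 4.46], [0.12, 2], [-2.74, 2.74]. Speed limits (rad/s): [2.22, 2.22, 3.01, 3.01, 3.14, 3.14, 3.14].

### API

Orientations are given as a unit quaternion [w, x, y, z].
In Python, from workcell import observe, get_image, close_job gives the robot as it stands. The module is installed in compiled form; this text tells all that it offers.
- The arm moves only by the tool servo_tool, never from a script. Its argument "plan" is text: rows parted by semicolons, each of 4 numbers parted by spaces: the shift along the tool's x, y, z in m, then the turn about the tool's z in rad. A call has 1 to 5 rows; each row is the pose to reach, as a shift and turn from the pose measured when the call began, along the tool's axes at that moment; what a row does not reach only later rows make up. A row lasts 1/12 s, in which the tool goes at most 41.7 mm and 7.16 degrees, less where a joint would pass 70% of its speed; a pose out of reach is approached as far as the arm can. A call with a gripper value outside its range is refused whole. "jaw" is the opening in per cent of the stroke, from 0 (shut) to 100 (fully open), set as the call begins (left out, the last holds). The fingers move at their own pace and stop on an object; the grip force is fixed at half the most. Time passes only in rows, so rows that repeat a pose let the fingers close. It gives the time, the measured TCP pose, the force and the opening at its end, in the units of the state.
- observe(): the state, without advancing time (a new reading comes with each control period).
- get_image(name): name is "side" or "top" or "wrist"; returns a dict with "image" (480x640x3 uint8, red, green, blue), "z_map" (480x640 float32, m along the optical axis (not along the pixel's ray), 0 where there is no reading), "fx", "fy", "cx", "cy" (pixels), "dist" ([k1, k2, p1, p2, k3] as OpenCV has them; the pictures are not rectified), "origin" and "rotation" of the camera in the world. Camera axes: x right, y up, looking along -z (the intrinsics and any distortion apply to the point x, -y, -z); pixel columns grow to the right and rows downward; lengths in m; the calibration is good to about 2 mm. A picture is of the moment at which its call begins.
- close_job(): hands the job in, once; it reports no verdict.
The state is a dict: "time_s": time; "joint_positions": joint angles; "joint_velocities": joint speeds; "effort": joint torques, N m; "ee_pos": TCP position; "tool_rot": TCP orientation; "ft_force": force on the tool from outside, world axes, zero at the start; "moment": the same for the moment, N m; "width": finger opening in m.
Only numpy, scipy, OpenCV 4.12 (cv2) and the standard library are available. Lean on these libraries where they do the work, as an engineer would, in place of code of your own. Each camera call takes 0.05 s, during which the arm holds its last target. There are 200 camera calls.

### The job

Pick up the blue twin-bay bin and hang it by its rear lip over the steel rail of the grey panel, towards the rail's free end and well clear of the orange stop, and let go of it so that it hangs by itself. Then slide the hanging bin along the rail until it sits gently against the orange stop, and leave it hanging there. Keep the capstan motor in its bay all the while, and do not disturb the other things on the shelf.

Things in the scene. Friction and masses are not known exactly. Their poses are not given: they have to be found in the camera images.
- bin: blue open-topped plastic bin, 80 deep (its x) x 110 wide (its y) x 75 mm high, walls and floor 3 mm, 0.2 to 0.4 kg, loose on the shelf. Origin: centre of the underside, z up. A wall 8 mm thick in the plane y = 0 parts it into two bays and rises above the rim as the carrying grip. The rear wall with the lip is on the +x side, its outer face at x = 40 mm.
- bin_grip (a point): middle of the top of the bin's yellow carrying grip, 116 mm above the underside: an upright plate 8 mm thick (bin's y), 50 mm long (bin's x -25 to 25), standing 41 mm above the rim. Axes as the bin's.
- bin_lip (a point): middle of the lower edge of the bin's lip flange, at bin x 49.5, z 63. The lip: a plate (underside z 73) runs back from the rear wall to x = 51 and ends in a flange 3 mm thick (x 48 to 51) turned down to z 63, so there is a slot 8 mm wide, 10 mm deep, open below. The lip is 100 mm long (y -50 to 50).
- motor: silver capstan motor with brass collar and pulley, 36 mm diameter, 48 mm high in all, about 0.11 kg, standing loose in the bin's +y bay. Origin: centre of its underside.
- panel_stand: grey louvered panel, fixed: an upright sheet 340 long (its y), 180 mm high, on a base plate 12 mm thick reaching 110 mm out in front (-x). Origin: shelf level under the panel's front face, mid-length; that face is the plane x = 0 and faces -x; y runs along the rail. The bin hangs with its +x (lip) side to the panel, axes alike, leaning about 0.08 rad, origin near x = -54.
- panel_top (a point): middle of the top edge of the panel's front face, 180 mm above the shelf. Lowering the bin level, the flange enters the channel cleanly only with its outer face 4 to 9 mm from the panel face, so feel for the face first. It is caught when the lip plate rests on the tongue's top edge and the bin cannot be drawn away from the panel. Rail and panel are rigid.
- rail_free_end (a point): free (-y) end of the steel rail, projected down to shelf level. Rail: y -140 to 140; upturned tongue 3 mm thick (panel x -15 to -12), 12 mm channel behind it, 14 mm deep. The tongue's top is 115 to 145 mm above the shelf: not reported, see or feel it. Round rest bar for the rear wall: axis 64 mm lower, radius 6, front at x -15. The rail is slick: 3 to 6 N slides the hung bin.
- stop: orange end stop, fixed on the panel near the rail's +y end: upright plate 12 mm thick (y -6 to 6), from 2 to 102 mm in front of the panel face, 20 to 155 mm above the shelf, and a clamp on the panel's top edge above it. Axes as the panel's; origin at shelf level on the panel's front face, mid-thickness. With the bin against it the bin's origin is at y = -61 mm here.
- cassette_rack: oak rack 112 x 130 mm with four amber cassette shells upright, 78 mm high; loose; origin under its centre. Leave alone.
- tweezer_tin: open tin 150 x 70 x 22 mm with steel tweezers; loose; origin under its centre. Leave alone.
- deck_foot: black plastic deck foot, 62 mm diameter, 24 mm high; loose; origin under its centre. Leave alone.
- fluid_bottle: white bottle, 48 mm diameter, 110 mm high; loose; origin under its centre. Leave alone.
- driver: screwdriver 170 mm long lying on the shelf; origin under its middle. Leave alone.
- screw_jar: glass jar, 64 mm diameter, 75 mm high; loose; origin under its centre. Leave alone.
Mind the look-alikes: they are no part of the job. Of the things that look like the motor, take the one that is farthest to the robot's right at the start.

How it is judged:
On the way:
1. the bin hangs by itself on the rail, released, its side at least 20 mm clear of the stop, motor in its bay (x of bin in the frame of panel_stand between -0.068 and -0.046 m and height (world z) of bin between 0.032 and 0.085 m and angle between bin's own z axis and vertical below 0.2 rad and angle between the x axis of bin and the x axis of panel_stand, either way round below 0.12 rad and linear speed of bin below 0.02 m/s and angular speed of bin below 0.2 rad/s and contact force between bin and the fingers below 0.1 N and z of motor in the frame of bin between -0.01 and 0.04 m and y of motor in the frame of bin between 0.01 and 0.055 m and x of motor in the frame of bin between -0.04 and 0.04 m and y of bin in the frame of stop below -0.081 m), for 0.3 s.
At the end, for the whole second after the job is handed in: The bin hangs on the rail by its lip (underside 32 to 85 mm above the shelf, origin 46 to 68 mm in front of the panel face, tilt under 0.2 rad, square to the panel within 0.12 rad), within 4 mm of touching the stop, at rest and released, with the motor in its bay (x of bin in the frame of panel_stand between -0.068 and -0.046 m and height (world z) of bin between 0.032 and 0.085 m and angle between bin's own z axis and vertical below 0.2 rad and angle between the x axis of bin and the x axis of panel_stand, either way round below 0.12 rad and linear speed of bin below 0.02 m/s and angular speed of bin below 0.2 rad/s and contact force between bin and the fingers below 0.1 N and z of motor in the frame of bin between -0.01 and 0.04 m and y of motor in the frame of bin between 0.01 and 0.055 m and x of motor in the frame of bin between -0.04 and 0.04 m and y of bin in the frame of stop between -0.065 and -0.055 m).
It fails at once if the motor leaves the bin (distance between motor and bin above 0.09 m).
It fails at once if the bin is rammed against the stop (over 30 N) (contact force between bin and stop above 30 N).
It fails at once if one of the other things on the shelf (rack, tin, foot, bottle, screwdriver, jar) is moved by more than 20 mm (distance of any of cassette_rack, tweezer_tin, deck_foot, fluid_bottle, driver, screw_jar from where it was at the start of the episode above 0.02 m).
It also fails if it takes over 62 s, if anything falls off the work surface, if the arm or the gripper's body presses on something with over 40 N, if the wrist force passes 120 N, or if a joint passes its speed limit or range.

## Working session

There is one attempt and no reset: what is moved stays moved. The work goes in short steps, Python scripts to look and compute and a tool call to move; the robot and the scene stay as the last step left them, time stands still between calls to the robot, and variables do not carry over. Pictures are saved under pics/ and viewed, about 8 in all and at most 12, crops included, and the job is handed in when it is done.

Besides the shell and the picture viewer there is one more tool, called after ">>>" as name(argument=value, ...) on one line, values as JSON. servo_tool: Moves the arm, as the interface text tells. Its arguments: {"type":"object","properties":{"plan":{"type":"string"},"jaw":{"type":"number"}},"required":["plan"]}

```bash
mkdir -p pics; cat > h.py <<'E'
import numpy as np, cv2
from workcell import observe, get_image, close_job
def world(g):
    """world xyz per pixel, from z_map"""
    K=np.array([[g['fx'],0,g['cx']],[0,g['fy'],g['cy']],[0,0,1.]])
    v,u=np.mgrid[:480,:640]
    p=np.stack([u,v],-1).reshape(-1,1,2).astype(float)
    n=cv2.undistortPoints(p,K,np.array(g['dist'],float)).reshape(480,640,2)
    z=g['z_map']
    c=np.stack([n[...,0]*z,-n[...,1]*z,-z],-1)
    return c@np.array(g['rotation']).T+np.array(g['origin'])
def save(g,name): cv2.imwrite('pics/'+name,g['image'][...,::-1])
E
python3 - <<'E'
from h import *
s=observe(); print({k:np.round(v,3).tolist() for k,v in s.items()})
for n in('side','top','wrist'):
    g=get_image(n); np.savez(n+'0.npz',W=world(g),im=g['image'],z=g['z_map'])
    print(n,np.round(g['origin'],3),np.round(g['rotation'],2).tolist(),g['fx'])
    save(g,n+'0.png')
E
```

```text
{'time_s': 0.0, 'joint_positions': [-1.431, 0.435, 0.025, 1.574, -0.012, 1.134, -0.075], 'joint_velocities': [0.001, -0.001, -0.0, 0.001, 0.001, 0.0, 0.001], 'effort': [0.002, -67.045, 1.026, -31.622, 0.016, 0.012, -0.0], 'ee_pos': [0.15, 0.606, 0.231], 'tool_rot': [-0.0, 0.121, 0.993, -0.001], 'ft_force': [-0.242, 0.193, -0.099], 'moment': [0.023, 0.06, 0.033], 'width': 0.085}Traceback (most recent call last):
  File "<stdin>", line 4, in <module>
  File "h.py", line 11, in world
    return c@np.array(g['rotation']).T+np.array(g['origin'])
           ~^~~~~~~~~~~~~~~~~~~~~~~~~~
ValueError: matmul: Input operand 1 has a mismatch in its core dimension 0, with gufunc signature (n?,k),(k,m?)->(n?,m?) (size 4 is different from 3)
```

```bash
sed -i "s/np.array(g\['rotation'\]).T/R(g['rotation']).T/" h.py; cat >> h.py <<'E'
from scipy.spatial.transform import Rotation
def R(q): return Rotation.from_quat(np.array(q),scalar_first=True).as_matrix()
E
python3 - <<'E'
from h import *
for n in('side','top'):
    g=get_image(n); np.savez(n+'0.npz',W=world(g),im=g['image'],z=g['z_map'])
    print(n,np.round(g['origin'],3),np.round(R(g['rotation']),2).tolist(),g['fx'])
    save(g,n+'0.png')
E
```

```text
side [ 0.485 -1.285  0.837] [[1.0, 0.03, -0.06], [-0.07, 0.48, -0.87], [0.0, 0.88, 0.48]] 506.6683148265433
top [ 0.443 -0.028  1.272] [[-0.02, 0.99, -0.12], [-1.0, -0.02, -0.02], [-0.03, 0.12, 0.99]] 492.387444799483
```

View pics/top0.png

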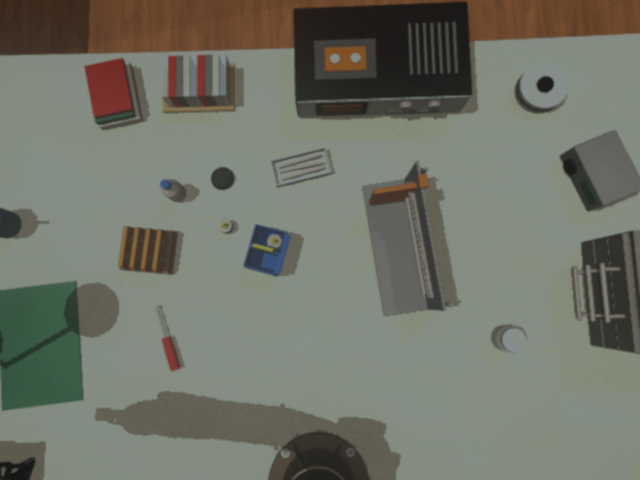

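View pics/side0.png

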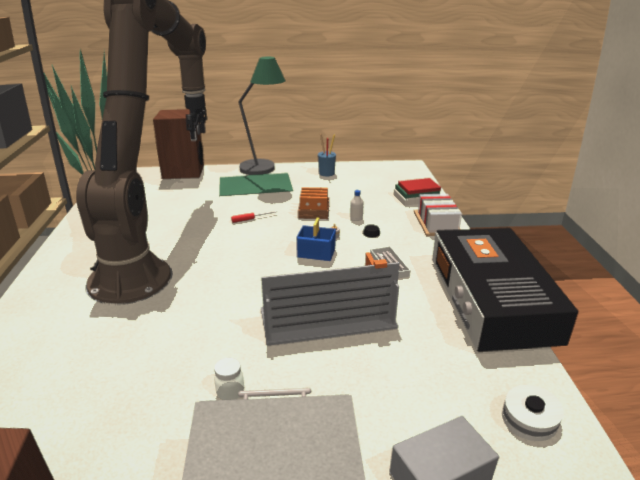

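Motor look-alikes in the top view are at (273,240), in the bin's upper bay, and at (227,226), loose on the shelf. The robot's right is −y, which is a larger column, so the one in the bin fits. The panel's front faces image left (+y), and the stop is at its upper (+x) end.

```bash
python3 - <<'E'
from h import *
d=np.load('top0.npz');W=d['W'];im=d['im']
crop=im[150:320,210:470]; cv2.imwrite('pics/crop0.png',cv2.resize(crop,None,fx=3,fy=3,interpolation=cv2.INTER_CUBIC)[...,::-1])
hsv=cv2.cvtColor(im,cv2.COLOR_RGB2HSV); H,S,V=cv2.split(hsv)
v,u=np.mgrid[:480,:640]
def rep(name,m):
    P=W[m]; c,(w,h),a=cv2.minAreaRect(P[:,:2].astype(np.float32))
    print(name,len(P),'ctr',np.round(c,4),'size',round(w,4),round(h,4),'ang',round(a,1),'z',np.round(np.percentile(P[:,2],[2,50,98]),3),'mean',P.mean(0).round(4))
    return P
roi=(u>235)&(u<305)&(v>215)&(v<285)
print('shelf z',np.median(W[300:330,280:320,2]))
blue=roi&(H>100)&(H<130)&(S>120)
rep('blue>65',blue&(W[...,2]>.062)&(W[...,2]<.09))
rep('yellow',roi&(H>18)&(H<35)&(S>120)&(W[...,2]>.1))
P=rep('yel any',roi&(H>18)&(H<35)&(S>120)&(W[...,2]>.06))
rp=(u>355)&(u<460)&(v>155)&(v<325)
top=rep('panel>172',rp&(W[...,2]>.172)&(W[...,2]<.19)&(S<80))
rep('orange',rp&(H<15)&(S>150)&(W[...,2]>.13))
t=rp&(W[...,2]>.10)&(W[...,2]<.155)&(S<80)
rep('tongue',t)
b=rp&(W[...,2]>.006)&(W[...,2]<.018)&(S<80); rep('base',b)
for col in range(395,440,1):
    print(col,np.round(W[250,col],3).tolist(),im[250,col].tolist())
E
```

```text
shelf z 0.0006478603938105953
blue>65 206 ctr [0.5711 0.09  ] size 0.0965 0.0863 ang 39.5 z [0.072 0.076 0.081] mean [0.5577 0.0774 0.0762]
yellow 47 ctr [0.5703 0.1165] size 0.0443 0.0058 ang 74.0 z [0.112 0.116 0.12 ] mean [0.5702 0.1158 0.1158]
yel any 47 ctr [0.5703 0.1165] size 0.0443 0.0058 ang 74.0 z [0.112 0.116 0.12 ] mean [0.5702 0.1158 0.1158]
panel>172 510 ctr [ 0.5841 -0.2633] size 0.3375 0.0224 ang 5.3 z [0.173 0.18  0.185] mean [ 0.5701 -0.2659  0.1796]
orange 204 ctr [ 0.6002 -0.1197] size 0.0786 0.3547 ang 47.3 z [0.151 0.157 0.194] mean [ 0.6975 -0.2196  0.1746]
tongue 1447 ctr [ 0.5882 -0.2751] size 0.3243 0.1431 ang 26.1 z [0.101 0.115 0.153] mean [ 0.5736 -0.2597  0.119 ]
base 4941 ctr [ 0.5969 -0.2467] size 0.2658 0.4356 ang 88.7 z [0.007 0.012 0.017] mean [ 0.5592 -0.2064  0.0124]
395 [0.567, -0.21, 0.01] [98, 99, 94]
396 [0.567, -0.213, 0.012] [97, 98, 94]
397 [0.567, -0.215, 0.012] [97, 98, 93]
398 [0.567, -0.218, 0.011] [96, 97, 93]
399 [0.567, -0.22, 0.012] [96, 96, 92]
400 [0.567, -0.223, 0.009] [97, 97, 93]
401 [0.566, -0.225, 0.014] [96, 97, 93]
402 [0.5
[... 827 characters left out ...]
 [117, 112, 103]
423 [0.556, -0.262, 0.105] [119, 113, 104]
424 [0.556, -0.264, 0.108] [103, 99, 91]
425 [0.555, -0.265, 0.113] [78, 76, 70]
426 [0.554, -0.265, 0.126] [60, 60, 56]
427 [0.552, -0.264, 0.141] [56, 57, 54]
428 [0.552, -0.266, 0.145] [56, 57, 53]
429 [0.55, -0.265, 0.161] [56, 56, 53]
430 [0.55, -0.265, 0.168] [56, 56, 53]
431 [0.549, -0.266, 0.174] [65, 66, 62]
432 [0.548, -0.267, 0.181] [87, 87, 83]
433 [0.548, -0.269, 0.179] [100, 100, 95]
434 [0.548, -0.271, 0.183] [101, 100, 94]
435 [0.548, -0.274, 0.179] [100, 98, 88]
436 [0.565, -0.316, 0.001] [102, 99, 87]
437 [0.565, -0.319, 0.0] [101, 98, 86]
438 [0.565, -0.322, -0.0] [99, 96, 84]
439 [0.565, -0.324, 0.0] [97, 95, 83]
```

View pics/crop0.png

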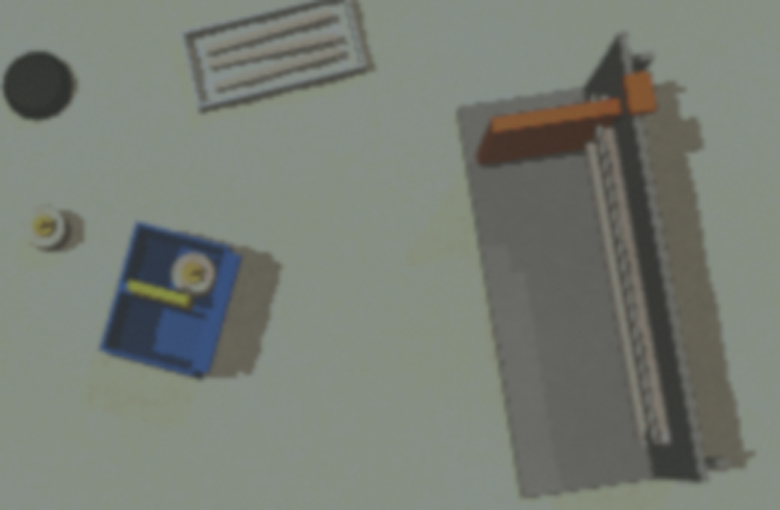

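The crop shows the bin with its lip at right (crop 225,310), the motor in the upper bay (193,272), the yellow grip (127–190, 292), the stop at (570,110) and the rail tongue from (597,145) to (645,440). The motor in the bin is confirmed as the one meant.

```bash
python3 - <<'E'
from h import *
d=np.load('top0.npz');W=d['W'];im=d['im']
H,S,V=cv2.split(cv2.cvtColor(im,cv2.COLOR_RGB2HSV)); v,u=np.mgrid[:480,:640]
roi=(u>235)&(u<305)&(v>215)&(v<285)
# panel line: front top edge -> for each row first col with z>.172
pts=[]
for r in range(205,300):
    c=[k for k in range(405,455) if W[r,k,2]>.1765 and S[r,k]<80]
    if c: pts.append(W[r,c[0]])
pts=np.array(pts); 
k=np.polyfit(pts[:,0],pts[:,1],1); res=pts[:,1]-np.polyval(k,pts[:,0]); g=abs(res)<.004; k=np.polyfit(pts[g,0],pts[g,1],1)
print('panel front top: y=%.4f x + %.4f'%tuple(k),'std',res[g].std(),g.sum())
py=np.array([1,k[0]])/np.hypot(1,k[0]); px=np.array([py[1],-py[0]]); print('panel y axis',py,'x',px,'yaw of panel x',np.arctan2(px[1],px[0]))
allp=W[(u>355)&(u<460)&(v>155)&(v<325)]; o=np.array([0,k[1]])
q=allp[:,:2]-o; X=q@px; Y=q@py; Z=allp[:,2]
m=(Z>.17)&(Z<.19)&(abs(X)<.02); y0,y1=np.percentile(Y[m],[.3,99.7]); print('Y ends',y0,y1,'mid',(y0+y1)/2)
ym=(y0+y1)/2; O=o+ym*py; print('origin',O)
Y=Y-ym
print('stop')
or_=((u>355)&(u<460)&(v>155)&(v<325)); oo=(H<15)&(S>130); P=W[or_&oo]; q=P[:,:2]-O; A=np.c_[q@px,q@py,P[:,2]]
f=A[(A[:,2]>.14)&(A[:,2]<.163)&(A[:,0]<-.01)]; print(np.percentile(f,[2,10,50,90,98],axis=0).round(4))
print('tongue hist')
m=(abs(Y)<.12)&(X<-.006)&(X>-.024)&(Z>.09)&(Z<.16)
for a in np.arange(-.024,-.006,.002):
    s=m&(X>=a)&(X<a+.002); print(round(a,3),s.sum(),np.percentile(Z[s],[10,50,90]).round(4) if s.sum() else '')
P=W[roi&(H>18)&(H<35)&(S>100)&(W[...,2]>.108)]
c=P.mean(0); _,_,vt=np.linalg.svd(P[:,:2]-c[:2]); print('grip',c,'ax',vt[0], 'ext',np.ptp((P[:,:2]-c[:2])@vt[0]))
s=(P[:,:2]-c[:2])@vt[0]; print('mid',c[:2]+vt[0]*(s.max()+s.min())/2)
# bin rim outline
m=roi&(H>100)&(H<130)&(S>100)&(W[...,2]>.07)&(W[...,2]<.082); P=W[m]
for a in np.radians(np.arange(-20,-9,1.)):
    bx=np.array([np.sin(a),-np.cos(a)]); by=np.array([np.cos(a),np.sin(a)]); 
    x=P[:,:2]@bx;y=P[:,:2]@by; e=np.percentile(x,[1,99]);f=np.percentile(y,[1,99]); print(np.degrees(a),'ext',np.ptp(e).round(4),np.ptp(f).round(4))
c=O+py*0; 
E=lambda a,b:(O+a*px+b*py).round(4)
print('rail free end',E(-.0135,-.14),'px',px,'py',py)
s=observe(); print(np.round(R(s['tool_rot']),3).tolist())
E
```

```text
panel front top: y=-0.0124 x + -0.2543 std 0.002024472048260629 5
panel y axis [ 0.99992302 -0.01240821] x [-0.01240821 -0.99992302] yaw of panel x -1.5832048580780615
Y ends 0.4562238110023325 0.7483146661898076 mid 0.6022692385960701
origin [ 0.60222287 -0.26182209]
stop
[[-0.1138  0.0824  0.1494]
 [-0.1066  0.0861  0.1523]
 [-0.0651  0.0925  0.1553]
 [-0.0284  0.0995  0.1582]
 [-0.0213  0.1027  0.1608]]
tongue hist
-0.024 29 [0.1023 0.1063 0.1217]
-0.022 38 [0.1027 0.1146 0.1516]
-0.02 51 [0.102  0.116  0.1538]
-0.018 63 [0.1019 0.1095 0.1494]
-0.016 70 [0.1025 0.1148 0.1516]
-0.014 67 [0.1012 0.1138 0.148 ]
-0.012 74 [0.1016 0.1101 0.1477]
-0.01 71 [0.1023 0.1127 0.1477]
-0.008 69 [0.1025 0.1142 0.1477]
grip [0.57030901 0.11551498 0.11560725] ax [0.28763609 0.95773978] ext 0.04544671670285704
mid [0.57043567 0.1159367 ]
-20.0 ext 0.0869 0.108
-19.0 ext 0.0865 0.107
-18.0 ext 0.0861 0.1063
-17.0 ext 0.0859 0.1061
-16.0 ext 0.086 0.1062
-14.999999999999998 ext 0.0863 0.1062
-14.0 ext 0.0875 0.1064
-13.0 ext 0.0886 0.1067
-12.000000000000002 ext 0.089 0.1069
-11.0 ext 0.0894 0.1071
-10.0 ext 0.0901 0.1074
rail free end [ 0.4624 -0.2466] px [-0.01240821 -0.99992302] py [ 0.99992302 -0.01240821]
[[-0.971, 0.24, -0.0], [0.24, 0.971, -0.001], [-0.0, -0.001, -1.0]]
```

>>> servo_tool(plan="-0.034 -0.024 0 0;-0.068 -0.048 0 0;-0.102 -0.073 0 0;-0.136 -0.097 0 0;-0.17 -0.121 0 0", jaw=50)

```text
time_s: 0.57
ee_pos: [0.2866, 0.4466, 0.2307]
tool_rot: [-0.0, 0.121, 0.993, -0.001]
ft_force: [1.2, -0.5, 0.3]
width: 0.0428
```

>>> servo_tool(plan="-0.034 -0.024 0 0;-0.068 -0.048 0 0;-0.102 -0.073 0 0;-0.136 -0.097 0 0;-0.17 -0.121 0 0")

```text
time_s: 0.98
ee_pos: [0.4219, 0.2881, 0.2309]
tool_rot: [-0.0, 0.121, 0.993, -0.001]
ft_force: [1.0, 0.6, -0.2]
width: 0.0429
```

>>> servo_tool(plan="-0.034 -0.024 0 0.12;-0.068 -0.048 0 0.24;-0.102 -0.073 0 0.36;-0.136 -0.097 0 0.48;-0.17 -0.121 0 0.6")

```text
time_s: 1.4
ee_pos: [0.5572, 0.1298, 0.2312]
tool_rot: [0.0, 0.411, 0.911, -0.001]
ft_force: [0.3, 1.1, 0.9]
width: 0.0426
```

>>> servo_tool(plan="0 0 0 0.12;0 0 0 0.24;0 0 0 0.36;0 0 0 0.48;0 0 0 0.6")

```text
time_s: 1.82
ee_pos: [0.557, 0.1296, 0.2309]
tool_rot: [0.0, 0.665, 0.747, -0.001]
ft_force: [0.6, 0.9, 0.8]
width: 0.0428
```

```bash
cat > fit.py <<'E'
from h import *
d=np.load('top0.npz');W=d['W'];im=d['im']
H,S,V=cv2.split(cv2.cvtColor(im,cv2.COLOR_RGB2HSV)); v,u=np.mgrid[:480,:640]
roi=(u>355)&(u<460)&(v>155)&(v<325)
P=W[roi&(S<80)]; t=P[(P[:,2]>.177)&(P[:,2]<.19)]
l=cv2.fitLine(t[:,:2].astype(np.float32),cv2.DIST_HUBER,0,.001,.001).ravel()
py=l[:2]*np.sign(l[0]); px=np.array([py[1],-py[0]]); o=l[2:]
# back/front edges of the top strip
X=(t[:,:2]-o)@px; Y=(t[:,:2]-o)@py
print('py',py,'X pct',np.percentile(X,[2,10,50,90,98]).round(4),'Y',np.percentile(Y,[.5,99.5]).round(4))
b=P[(P[:,2]>.008)&(P[:,2]<.017)]; bX=(b[:,:2]-o)@px; bY=(b[:,:2]-o)@py
k=(bX>-.15)&(bX<.02)&(abs(bY)<.2); print('base X min',np.percentile(bX[k],[.3,1,3]).round(4),'Y',np.percentile(bY[k],[.3,1,99,99.7]).round(4))
xf=np.percentile(bX[k],.5)+.110; ym=np.percentile(bY[k],[.4,99.6]).mean(); O=o+px*xf+py*ym
print('xf from base',xf,'O',O)
np.savez('panel.npz',px=px,py=py,O=O)
A=np.c_[(P[:,:2]-O)@px,(P[:,:2]-O)@py,P[:,2]]
m=(abs(A[:,1])<.13)&(A[:,0]>-.03)&(A[:,0]<.006)&(A[:,2]>.08)
for a in np.arange(-.026,.006,.002):
    s=m&(A[:,0]>=a)&(A[:,0]<a+.002); print(round(a,3),s.sum(),np.percentile(A[s,2],[10,50,90]).round(3) if s.sum() else '')
Q=W[roi&(H<15)&(S>130)]; B=np.c_[(Q[:,:2]-O)@px,(Q[:,:2]-O)@py,Q[:,2]]
f=B[(B[:,2]>.15)&(B[:,2]<.162)&(B[:,0]<-.01)]; print('stop',np.percentile(f,[3,50,97],axis=0).round(4))
E
python3 fit.py; python3 -c "
from h import *
s=observe();print(s['time_s'],np.round(s['ee_pos'],4),np.round(R(s['tool_rot']),3).tolist(),s['width'],s['ft_force'])"
```

```text
py [0.9905528  0.13713194] X pct [-0.004  -0.0029 -0.0002  0.0028  0.0041] Y [-0.1876  0.1468]
base X min [-0.1137 -0.1124 -0.1106] Y [-0.1889 -0.187   0.1463  0.1485]
xf from base -0.003186541144165861 O [ 0.58447842 -0.26111189]
-0.026 0 
-0.024 0 
-0.022 0 
-0.02 0 
-0.018 26 [0.103 0.112 0.119]
-0.016 154 [0.102 0.11  0.118]
-0.014 92 [0.108 0.116 0.119]
-0.012 17 [0.106 0.115 0.12 ]
-0.01 47 [0.101 0.103 0.107]
-0.008 91 [0.1   0.103 0.106]
-0.006 85 [0.101 0.104 0.106]
-0.004 87 [0.101 0.104 0.106]
-0.002 359 [0.103 0.13  0.174]
-0.0 613 [0.111 0.149 0.18 ]
0.002 111 [0.176 0.181 0.183]
0.004 81 [0.178 0.181 0.183]
stop [[-0.0966  0.1144  0.1513]
 [-0.0533  0.1189  0.1555]
 [-0.0135  0.124   0.1605]]
1.8167 [0.557  0.1296 0.2309] [[-0.116, 0.993, -0.001], [0.993, 0.116, -0.001], [-0.001, -0.001, -1.0]] 0.04284983654813394 [0.59869515 0.86853497 0.79708625]
```

>>> servo_tool(plan="-0.004 0.003 0 0.1;-0.008 0.006 0 0.2;-0.012 0.009 0 0.31;-0.0145 0.012 0 0.41;-0.0145 0.012 0 0.41")

```text
time_s: 2.23
ee_pos: [0.5709, 0.1161, 0.2306]
tool_rot: [0.001, 0.804, 0.594, -0.001]
ft_force: [0.7, 0.4, -0.4]
width: 0.0428
```

```bash
python3 - <<'E'
from h import *
s=observe();Rt=R(s['tool_rot']);p=np.array(s['ee_pos']);print(p.round(4),Rt.round(3).tolist())
g=get_image('wrist');save(g,'w1.png');W=world(g);im=g['image']
H,S,V=cv2.split(cv2.cvtColor(im,cv2.COLOR_RGB2HSV))
P=W[(H>18)&(H<35)&(S>100)&(W[...,2]>.10)&(W[...,2]<.125)]
if len(P):
    P=P[(abs(P[:,:2]-p[:2])<.06).all(1)]
    c,(w,h),a=cv2.minAreaRect(P[:,:2].astype(np.float32)); print(len(P),'grip ctr',np.round(c,4),w,h,a,'z',np.percentile(P[:,2],[5,50,95]))
    print('tool delta',(Rt.T@(np.r_[c,p[2]]-p)).round(4))
E
```

```text
[0.5709 0.1161 0.2306] [[0.294, 0.956, -0.001], [0.956, -0.294, -0.002], [-0.002, -0.0, -1.0]]
845 grip ctr [0.571  0.1179] 0.04958559572696686 0.007722125854343176 73.13126373291016 z [0.1135691  0.11525478 0.11633391]
tool delta [ 0.0017 -0.0004 -0.    ]
```

View pics/w1.png

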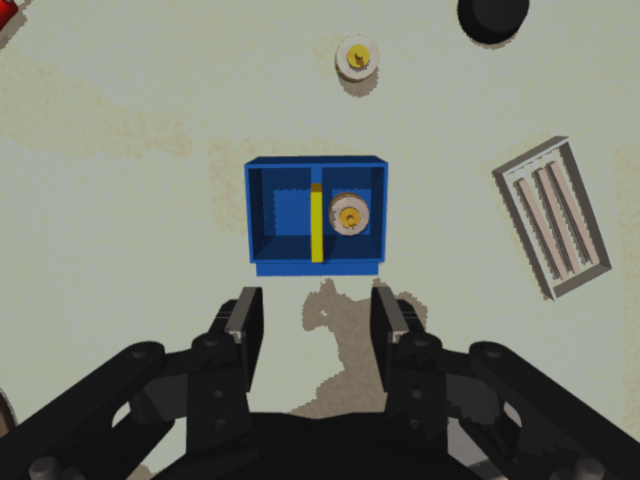

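The wrist view shows the yellow grip (318,222) centred between the fingers, the motor in the right-hand bay (350,215) and the lip at the bottom (318,268). Alignment is good, so I descend.

>>> servo_tool(plan="0.002 0 0.036 0;0.002 0 0.072 0;0.002 0 0.108 0;0.002 0 0.135 0;0.002 0 0.146 0")

```text
time_s: 2.7
ee_pos: [0.5683, 0.1182, 0.0809]
tool_rot: [-0.001, 0.801, 0.598, -0.004]
ft_force: [0.3, 0.5, 0.2]
width: 0.0425
```

>>> servo_tool(plan="0 0 0 0;0 0 0 0;0 0 0 0;0 0 0 0;0 0 0 0", jaw=0)

```text
time_s: 3.12
ee_pos: [0.5689, 0.1185, 0.0821]
tool_rot: [-0.001, 0.801, 0.598, -0.003]
ft_force: [-0.9, 0.2, 1.4]
width: 0.0075
```

>>> servo_tool(plan="0 0 0 0;0 0 0 0;0 0 0 0;0 0 0 0")

```text
time_s: 3.45
ee_pos: [0.5688, 0.1186, 0.0822]
tool_rot: [-0.001, 0.801, 0.599, -0.003]
ft_force: [-0.2, 0.1, -1.2]
width: 0.0073
```

>>> servo_tool(plan="0 0 -0.01 0;0 0 -0.025 0;0 0 -0.045 0;0 0 -0.06 0;0 0 -0.07 0")

```text
time_s: 3.87
ee_pos: [0.5699, 0.1186, 0.1544]
tool_rot: [-0.0, 0.801, 0.598, -0.002]
ft_force: [1.2, 0.6, -3.9]
width: 0.0072
```

>>> servo_tool(plan="0 0 -0.004 -0.09;0 0 -0.008 -0.18;0 0 -0.01 -0.27;0 0 -0.01 -0.36;0 0 -0.01 -0.424")

```text
time_s: 4.28
ee_pos: [0.5698, 0.1185, 0.1649]
tool_rot: [-0.001, 0.656, 0.755, -0.002]
ft_force: [0.3, -0.3, -4.2]
width: 0.0072
```

>>> servo_tool(plan="-0.01 -0.003 0 0;-0.028 -0.008 0 0;-0.05 -0.014 0 0;-0.073 -0.021 0 0;-0.097 -0.028 0 0")

```text
time_s: 4.7
ee_pos: [0.555, 0.0169, 0.1652]
tool_rot: [-0.001, 0.656, 0.754, -0.002]
ft_force: [-0.0, 0.3, -3.9]
width: 0.0075
```

>>> servo_tool(plan="-0.024 -0.007 0 0;-0.048 -0.014 0 0;-0.072 -0.021 0 0;-0.095 -0.027 0 0;-0.112 -0.032 0 0")

```text
time_s: 5.12
ee_pos: [0.5376, -0.1019, 0.1658]
tool_rot: [-0.0, 0.658, 0.753, -0.002]
ft_force: [0.1, -1.1, -4.2]
width: 0.0074
```

```bash
cat > st.py <<'E'
from h import *
q=np.load('panel.npz');px,py,O=q['px'],q['py'],q['O']
def st():
    s=observe();Rt=R(s['tool_rot']);p=np.array(s['ee_pos']);d=p[:2]-O
    print('t',round(s['time_s'],2),'panel xyz',np.round([d@px,d@py,p[2]],4),'F panel',np.round([s['ft_force'][:2]@px,s['ft_force'][:2]@py,s['ft_force'][2]],1),'M',np.round(s['moment'],2),'w',round(s['width'],4),'yawerr(world)',round(float(np.arctan2(Rt[:2,0]@py,-Rt[:2,0]@px)),4))
    return s,Rt,p
E
python3 -c "
from st import *
st();g=get_image('top');np.savez('top1.npz',W=world(g),im=g['image']);W=world(g);im=g['image']
H,S,V=cv2.split(cv2.cvtColor(im,cv2.COLOR_RGB2HSV))
b=(H>100)&(H<130)&(S>110); n,l,s,c=cv2.connectedComponentsWithStats(b.astype(np.uint8));i=1+np.argmax(s[1:,4]);print(s[i],c[i])
x,y,w,h=s[i][:4]; cv2.imwrite('pics/t1.png',cv2.resize(im[y-40:y+h+40,x-40:x+w+90],None,fx=3,fy=3)[...,::-1])
"
```

```text
t 5.12 panel xyz [-0.1641 -0.0246  0.1658] F panel [ 1.1 -0.1 -4.2] M [ 0.09  0.03 -0.03] w 0.0074 yawerr(world) 0.004
[161 181   8   7  46] [164.60869565 183.76086957]
```

View pics/t1.png

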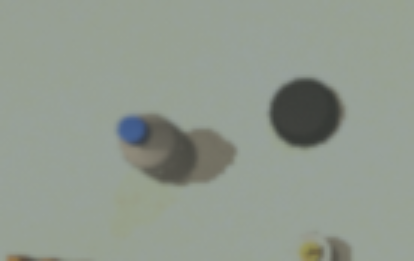

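That crop shows only the bottle and the foot: the arm hides the bin from above. I go on by feel, with numbers from the wrist camera.

>>> servo_tool(plan="-0.018 -0.005 0 0;-0.037 -0.011 0 0;-0.057 -0.017 0 0;-0.075 -0.022 0 0;-0.087 -0.025 0 0")

```text
time_s: 5.58
ee_pos: [0.522, -0.1982, 0.1669]
tool_rot: [0.001, 0.661, 0.75, -0.004]
ft_force: [0.6, -0.4, -3.5]
width: 0.0072
```

>>> servo_tool(plan="0 0 0 0;0 0 0 0")

```text
time_s: 5.75
ee_pos: [0.5215, -0.1991, 0.167]
tool_rot: [0.0, 0.663, 0.749, -0.004]
ft_force: [0.5, 0.6, -4.1]
width: 0.0071
```

```bash
python3 - <<'E'
from st import *
s,Rt,p=st()
g=get_image('wrist');save(g,'w2.png');W=world(g);im=g['image']
A=np.stack([(W[...,:2]-O)@px,(W[...,:2]-O)@py,W[...,2]],-1); np.savez('w2.npz',A=A,im=im)
H,S,V=cv2.split(cv2.cvtColor(im,cv2.COLOR_RGB2HSV))
m=(H>100)&(H<130)&(S>110)&(g['z_map']>0)
B=A[m]; T=B[(B[:,2]>p[2]-.02)]; print('blue',len(B),np.percentile(B,[1,50,99],axis=0).round(4))
T=B[B[:,2]>np.percentile(B[:,2],95)-.012]; c,sz,a=cv2.minAreaRect(T[:,:2].astype(np.float32)); print('rim',c,sz,a,'zmax',np.percentile(B[:,2],[90,95,99]))
y=A[(H>18)&(H<35)&(S>100)&(A[...,2]>p[2])]; 
if len(y): print('grip',y.min(0).round(4),y.max(0).round(4))
E
```

```text
t 5.75 panel xyz [-0.0701 -0.0539  0.167 ] F panel [-0.5  0.6 -4.1] M [0.08 0.07 0.01] w 0.0071 yawerr(world) 0.0156
blue 31919 [[-0.1111 -0.1083  0.0861]
 [-0.0795 -0.0674  0.1215]
 [-0.0323 -0.0003  0.1603]]
rim (-0.06478709727525711, -0.05468888208270073) (0.11074069142341614, 0.09226289391517639) 89.17572784423828 zmax [0.15897818 0.15953426 0.16028794]
grip [-0.1411 -0.0594  0.167 ] [-0.0453 -0.0501  0.3085]
```

View pics/w2.png

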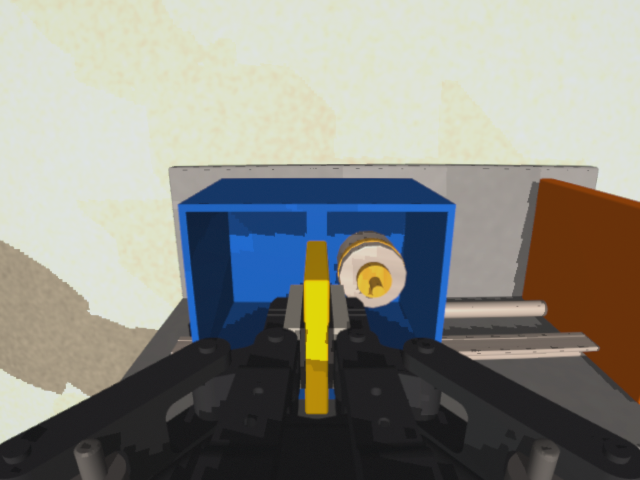

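The wrist view shows the bin held square, the motor upright in its bay (372,270), the rail ahead (bottom right) and the stop far to the right (585,280). Next I feel for the face.

>>> servo_tool(plan="-0.005 0 0 0.016;-0.01 0 0 0.016;-0.012 0 0 0.016;-0.013 0 0 0.016;-0.013 0 0 0.016")

```text
time_s: 6.22
ee_pos: [0.5236, -0.2108, 0.1669]
tool_rot: [0.0, 0.668, 0.744, -0.004]
ft_force: [-0.3, -0.3, -3.6]
width: 0.0072
```

>>> servo_tool(plan="-0.001 0 0 0;-0.002 0 0 0;-0.002 0 0 0")

```text
time_s: 6.47
ee_pos: [0.5238, -0.2129, 0.1669]
tool_rot: [0.0, 0.668, 0.744, -0.004]
ft_force: [-1.3, -0.4, -3.4]
width: 0.0073
```

>>> servo_tool(plan="-0.001 0 0 0;-0.002 0 0 0;-0.002 0 0 0")

```text
time_s: 6.72
ee_pos: [0.5239, -0.214, 0.1667]
tool_rot: [-0.0, 0.668, 0.745, -0.003]
ft_force: [-1.1, 3.4, -2.5]
width: 0.0071
```

```bash
python3 - <<'E'
from st import *
st()
d=np.load('w2.npz');A=d['A']; s=(A[...,1]>.02)&(A[...,1]<.1)&(A[...,0]>-.03)&(A[...,0]<.005)&(A[...,2]>.08)
for a in np.arange(-.024,.002,.002):
    k=s&(A[...,0]>=a)&(A[...,0]<a+.002); print(round(a,3),k.sum(),np.percentile(A[k][:,2],[10,50,90]).round(4) if k.sum()>3 else '')
E
```

```text
t 6.72 panel xyz [-0.0549 -0.0535  0.1667] F panel [-3.5 -0.6 -2.5] M [0.88 0.16 0.19] w 0.0071 yawerr(world) 0.0287
-0.024 0 
-0.022 0 
-0.02 0 
-0.018 0 
-0.016 626 [0.1003 0.108  0.1147]
-0.014 1678 [0.1002 0.1088 0.1159]
-0.012 107 [0.1149 0.1157 0.1163]
-0.01 0 
-0.008 0 
-0.006 0 
-0.004 21 [0.1021 0.1026 0.1033]
-0.002 256 [0.1014 0.1022 0.1029]
0.0 4313 [0.1059 0.1297 0.1611]
```

>>> servo_tool(plan="0.003 0 0 -0.015;0.004 0 0 -0.029;0.004 0 0 -0.029;0.004 0 0 -0.029")

```text
time_s: 7.05
ee_pos: [0.5236, -0.2102, 0.1668]
tool_rot: [-0.0, 0.657, 0.754, -0.003]
ft_force: [0.4, -0.8, -2.9]
width: 0.007
```

>>> servo_tool(plan="-0.001 0 0 0;-0.002 0 0 0;-0.003 0 0 0;-0.003 0 0 0")

```text
time_s: 7.38
ee_pos: [0.524, -0.2137, 0.1669]
tool_rot: [0.0, 0.657, 0.754, -0.003]
ft_force: [-0.2, -0.1, -3.9]
width: 0.0072
```

>>> servo_tool(plan="-0.001 0 0 0;-0.002 0 0 0;-0.002 0 0 0")

```text
time_s: 7.63
ee_pos: [0.5241, -0.2147, 0.1667]
tool_rot: [-0.001, 0.657, 0.754, -0.003]
ft_force: [0.0, 3.8, -2.7]
width: 0.0071
```

```bash
python3 -c "
from st import *
st()"
```

```text
t 7.63 panel xyz [-0.0542 -0.0534  0.1667] F panel [-3.7  0.6 -2.7] M [ 1.19  0.18 -0.2 ] w 0.0071 yawerr(world) -0.0001
```

>>> servo_tool(plan="0.004 0 0 0;0.0065 0 0 0;0.0065 0 0.004 0;0.0065 0 0.01 0;0.0065 0 0.015 0")

```text
time_s: 8.05
ee_pos: [0.5231, -0.2085, 0.151]
tool_rot: [-0.001, 0.657, 0.754, -0.003]
ft_force: [0.6, 0.8, -3.2]
width: 0.0072
```

>>> servo_tool(plan="0 0 0.004 0;0 0 0.008 0;0 0 0.009 0;0 0 0.009 0")

```text
time_s: 8.38
ee_pos: [0.5228, -0.2085, 0.1415]
tool_rot: [-0.001, 0.657, 0.754, -0.003]
ft_force: [-0.4, -0.1, -3.1]
width: 0.0068
```

```bash
python3 -c "
from st import *
st()"
```

```text
t 8.38 panel xyz [-0.0605 -0.0539  0.1415] F panel [ 0.1 -0.4 -3.1] M [-0.    0.01  0.02] w 0.0068 yawerr(world) -0.0
```

>>> servo_tool(plan="0 0 0.003 0;0 0 0.006 0;0 0 0.009 0;0 0 0.012 0;0 0 0.012 0")

```text
time_s: 8.8
ee_pos: [0.5227, -0.2094, 0.1291]
tool_rot: [-0.001, 0.657, 0.754, -0.004]
ft_force: [0.7, -3.2, -3.7]
width: 0.0071
```

>>> servo_tool(plan="0 0 0.001 0;0 0 0.002 0;0 0 0.002 0")

```text
time_s: 9.05
ee_pos: [0.5225, -0.2095, 0.1268]
tool_rot: [-0.001, 0.657, 0.754, -0.004]
ft_force: [-1.0, -2.0, -3.9]
width: 0.0074
```

>>> servo_tool(plan="0 0 0.001 0;0 0 0.002 0;0 0 0.002 0")

```text
time_s: 9.3
ee_pos: [0.5226, -0.2095, 0.1251]
tool_rot: [-0.001, 0.657, 0.754, -0.004]
ft_force: [-0.6, -1.3, 0.7]
width: 0.0071
```

```bash
python3 -c "
from st import *
st()"
```

```text
t 9.3 panel xyz [-0.0596 -0.0542  0.1251] F panel [ 1.2 -0.8  0.7] M [-0.29  0.04 -0.08] w 0.0071 yawerr(world) 0.0008
```

>>> servo_tool(plan="0.001 0 0 0;0.002 0 0 0;0.003 0 0 0;0.003 0 0 0")

```text
time_s: 9.63
ee_pos: [0.5226, -0.2091, 0.1255]
tool_rot: [0.001, 0.658, 0.753, -0.005]
ft_force: [2.5, -8.8, -4.1]
width: 0.007
```

```bash
python3 -c "
from st import *
st()"
```

```text
t 9.63 panel xyz [-0.06   -0.0541  0.1255] F panel [ 9.1  1.3 -4.1] M [-2.13 -0.31 -0.25] w 0.007 yawerr(world) 0.0027
```

It is caught: drawing it away 3 mm meets 9 N. I relax, then release.

>>> servo_tool(plan="-0.001 0 0 0;-0.002 0 0.0005 0;-0.003 0 0.001 0;-0.003 0 0.001 0")

```text
time_s: 9.97
ee_pos: [0.5235, -0.2117, 0.1249]
tool_rot: [0.001, 0.658, 0.753, -0.004]
ft_force: [-1.1, 0.5, 2.0]
width: 0.0077
```

>>> servo_tool(plan="0 0 0 0;0 0 0 0;0 0 0 0;0 0 0 0;0 0 0 0", jaw=25)

```text
time_s: 10.38
ee_pos: [0.5235, -0.2116, 0.1248]
tool_rot: [0.001, 0.658, 0.753, -0.004]
ft_force: [-0.6, 0.4, 0.6]
width: 0.0217
```

>>> servo_tool(plan="0 0 0 0;0 0 0 0;0 0 0 0;0 0 0 0;0 0 0 0")

```text
time_s: 10.8
ee_pos: [0.5235, -0.2116, 0.1248]
tool_rot: [0.001, 0.658, 0.753, -0.004]
ft_force: [0.5, -0.2, 0.4]
width: 0.0216
```

```bash
cat > look.py <<'E'
from st import *
import sys
s,Rt,p=st()
g=get_image('wrist');save(g,sys.argv[1]);W=world(g);im=g['image']
A=np.stack([(W[...,:2]-O)@px,(W[...,:2]-O)@py,W[...,2]],-1)
H,S,V=cv2.split(cv2.cvtColor(im,cv2.COLOR_RGB2HSV))
B=A[(H>100)&(H<130)&(S>110)&(g['z_map']>0)]
z=np.percentile(B[:,2],99);T=B[B[:,2]>z-.012]; c,sz,a=cv2.minAreaRect(T[:,:2].astype(np.float32)); print('rim',np.round(c,4),np.round(sz,4),round(a,2),'ztop',z.round(4))
f=T[T[:,0]<np.percentile(T[:,0],3)+.004]; print('front rim z',np.median(f[:,2]).round(4),'y range',np.percentile(T[:,1],[.5,99.5]).round(4))
Y=A[(H>18)&(H<35)&(S>100)&(A[...,2]>.12)&(A[...,2]<.2)&(abs(A[...,0]+.06)<.05)&(abs(A[...,1]-(p[:2]-O)@py)<.03)]
if len(Y): print('grip top z',np.percentile(Y[:,2],98).round(4),'lo/hi',np.percentile(Y,[2,98],axis=0).round(4).tolist())
o=A[(H<15)&(S>150)&(A[...,1]>0)&(A[...,2]>.1)]; print('orange y min',np.percentile(o[:,1],[1,5,50]).round(4) if len(o) else None)
E
python3 look.py w3.png
```

```text
t 10.8 panel xyz [-0.0574 -0.0536  0.1248] F panel [0.3 0.5 0.4] M [ 0.02 -0.03  0.02] w 0.0216 yawerr(world) 0.002
rim [-0.0497 -0.0545] [0.1107 0.1005] 89.61 ztop 0.1197
front rim z 0.1113 y range [-0.1092  0.0006]
grip top z 0.1574 lo/hi [[-0.0877, -0.0581, 0.1273], [-0.0403, -0.0506, 0.1574]]
orange y min [0.1126 0.1127 0.1135]
```

View pics/w3.png

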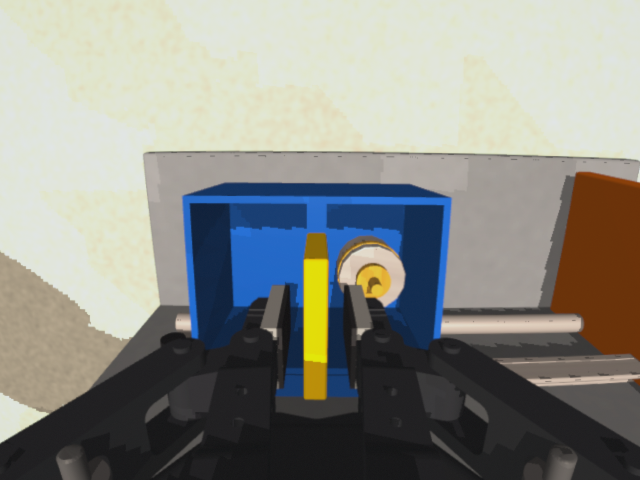

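The view shows the bin hanging on the rail (rim top 0.120 at the rear, 0.111 at the front), fingers open and clear of the yellow grip (316,315), motor in its bay (370,272). Numbers: yaw 0.4°, origin x ≈ −0.055, y ≈ −0.054. It needs about 112 mm of travel to the stop. I regrip the plate without lifting; the pads allow the lean.

>>> servo_tool(plan="0 -0.0008 0 0;0 -0.0008 0 0;0 -0.0008 0 0;0 -0.0008 0 0;0 -0.0008 0 0", jaw=0)

```text
time_s: 11.27
ee_pos: [0.5228, -0.2117, 0.125]
tool_rot: [0.001, 0.658, 0.753, -0.004]
ft_force: [-0.5, 0.5, 2.8]
width: 0.007
```

>>> servo_tool(plan="0 0.002 0 0;0 0.006 0 0;0 0.012 0 0;0 0.018 0 0;0 0.022 0 0")

```text
time_s: 11.68
ee_pos: [0.5443, -0.2088, 0.1249]
tool_rot: [0.001, 0.658, 0.753, -0.004]
ft_force: [-6.0, 1.0, 6.8]
width: 0.0067
```

```bash
python3 -c "
from st import *
st()"
```

```text
t 11.68 panel xyz [-0.0573 -0.0326  0.1249] F panel [-1.8 -5.8  6.8] M [ 0.07  0.96 -0.25] w 0.0067 yawerr(world) 0.0026
```

>>> servo_tool(plan="0 0.005 -0.0005 0;0 0.011 -0.0005 0;0 0.017 -0.0005 0;0 0.023 -0.0005 0;0 0.027 -0.0005 0")

```text
time_s: 12.1
ee_pos: [0.5718, -0.2053, 0.1251]
tool_rot: [0.001, 0.658, 0.753, -0.004]
ft_force: [-2.1, -0.9, 0.4]
width: 0.0072
```

>>> servo_tool(plan="0 0.005 0 0;0 0.011 0 0;0 0.017 0 0;0 0.023 0 0;0 0.027 0 0")

```text
time_s: 12.52
ee_pos: [0.5994, -0.2017, 0.125]
tool_rot: [0.001, 0.658, 0.753, -0.004]
ft_force: [-3.6, -1.7, 4.6]
width: 0.0072
```

>>> servo_tool(plan="0 0.005 0 0;0 0.01 0 0;0 0.015 0 0;0 0.019 0 0;0 0.021 0 0")

```text
time_s: 12.93
ee_pos: [0.6207, -0.1989, 0.125]
tool_rot: [0.001, 0.658, 0.753, -0.005]
ft_force: [-5.4, -0.3, 5.5]
width: 0.0071
```

```bash
python3 look.py w4.png
```

```text
t 12.93 panel xyz [-0.0566  0.0444  0.125 ] F panel [-0.4 -5.4  5.5] M [-0.26  1.08 -0.36] w 0.0071 yawerr(world) 0.0022
rim [-0.0488  0.0437] [0.1108 0.1007] 89.47 ztop 0.1161
front rim z 0.1111 y range [-0.0111  0.0988]
grip top z 0.159 lo/hi [[-0.0869, 0.0404, 0.1274], [-0.0394, 0.0477, 0.159]]
orange y min [0.113  0.1135 0.1141]
```

>>> servo_tool(plan="0 0.002 0 0;0 0.005 0 0;0 0.008 0 0;0 0.01 0 0;0 0.01 0 0")

```text
time_s: 13.4
ee_pos: [0.6314, -0.1976, 0.125]
tool_rot: [0.002, 0.658, 0.753, -0.004]
ft_force: [-3.0, -1.6, 2.6]
width: 0.0073
```

>>> servo_tool(plan="0 0.0007 0 0;0 0.0015 0 0;0 0.0015 0 0")

```text
time_s: 13.65
ee_pos: [0.6329, -0.1974, 0.125]
tool_rot: [0.002, 0.658, 0.753, -0.004]
ft_force: [-4.4, -1.0, 3.9]
width: 0.0069
```

```bash
python3 look.py w5.png
```

```text
t 13.65 panel xyz [-0.0565  0.0567  0.125 ] F panel [ 0.4 -4.5  3.9] M [-0.23  0.84 -0.29] w 0.0069 yawerr(world) 0.002
rim [-0.049   0.0573] [0.1133 0.1002] 89.54 ztop 0.116
front rim z 0.1111 y range [0.0012 0.1112]
grip top z 0.1589 lo/hi [[-0.0867, 0.0527, 0.1275], [-0.0393, 0.06, 0.1589]]
orange y min [0.1129 0.1135 0.1141]
```

>>> servo_tool(plan="0 0.0007 0 0;0 0.0012 0 0;0 0.0012 0 0")

```text
time_s: 13.95
ee_pos: [0.634, -0.1972, 0.125]
tool_rot: [0.002, 0.658, 0.753, -0.004]
ft_force: [-4.5, -1.3, 4.4]
width: 0.0069
```

>>> servo_tool(plan="0 0.0007 0 0;0 0.0012 0 0;0 0.0012 0 0")

```text
time_s: 14.2
ee_pos: [0.6351, -0.197, 0.125]
tool_rot: [0.002, 0.658, 0.753, -0.004]
ft_force: [-3.3, -1.2, 4.7]
width: 0.007
```

>>> servo_tool(plan="0 0.0006 0 0;0 0.001 0 0;0 0.001 0 0")

```text
time_s: 14.45
ee_pos: [0.6357, -0.197, 0.125]
tool_rot: [0.001, 0.658, 0.753, -0.005]
ft_force: [-5.4, -1.0, 6.8]
width: 0.007
```

>>> servo_tool(plan="0 0.0006 0 0;0 0.001 0 0;0 0.001 0 0")

```text
time_s: 14.7
ee_pos: [0.6357, -0.197, 0.125]
tool_rot: [0.001, 0.658, 0.753, -0.005]
ft_force: [-8.8, -0.2, 6.9]
width: 0.0071
```

```bash
python3 look.py w6.png
```

```text
t 14.7 panel xyz [-0.0565  0.0596  0.125 ] F panel [-1.  -8.7  6.9] M [-0.1   1.67 -0.28] w 0.0071 yawerr(world) 0.0026
rim [-0.0486  0.0589] [0.1105 0.1007] 89.59 ztop 0.1161
front rim z 0.1111 y range [0.0041 0.1139]
grip top z 0.1581 lo/hi [[-0.0867, 0.0554, 0.1274], [-0.0391, 0.0629, 0.1581]]
orange y min [0.1033 0.1136 0.1142]
```

The tool stopped advancing and the force rose from about 4.5 to 8.7 N, so the bin is on the stop. I relax, release and retreat upward.

>>> servo_tool(plan="0 0 0 0;0 0 0 0;0 0 0 0")

```text
time_s: 15.0
ee_pos: [0.6357, -0.197, 0.125]
tool_rot: [0.001, 0.658, 0.753, -0.005]
ft_force: [-4.4, -1.3, 5.4]
width: 0.0073
```

>>> servo_tool(plan="0 0 0 0;0 0 0 0;0 0 0 0;0 0 0 0;0 0 0 0", jaw=30)

```text
time_s: 15.42
ee_pos: [0.636, -0.1967, 0.1249]
tool_rot: [0.001, 0.658, 0.753, -0.005]
ft_force: [-0.6, 0.4, 1.0]
width: 0.0257
```

>>> servo_tool(plan="0 0 -0.005 0;0 0 -0.015 0;0 0 -0.03 0;0 0 -0.05 0;0 0 -0.07 0")

```text
time_s: 15.83
ee_pos: [0.6363, -0.1961, 0.1964]
tool_rot: [0.001, 0.658, 0.753, -0.005]
ft_force: [0.6, -0.3, 0.5]
width: 0.0255
```

>>> servo_tool(plan="0.01 0 -0.02 0;0.03 0 -0.04 0;0.05 0 -0.05 0;0.06 0 -0.05 0;0.06 0 -0.05 0")

```text
time_s: 16.25
ee_pos: [0.6291, -0.1332, 0.2468]
tool_rot: [0.001, 0.656, 0.755, -0.004]
ft_force: [0.5, 0.7, -1.5]
width: 0.0256
```

```bash
sed -i 's/(abs(A\[...,1\]-(p\[:2\]-O)@py)<.03)/(abs(A[...,1]-.058)<.03)/' look.py; python3 look.py w7.png
```

```text
t 16.25 panel xyz [-0.1206  0.0617  0.2468] F panel [-0.7  0.6 -1.5] M [ 0.03 -0.01  0.01] w 0.0256 yawerr(world) -0.0017
rim [-0.069   0.0589] [0.1101 0.1237] 89.19 ztop 0.1203
front rim z 0.1114 y range [0.0044 0.1138]
grip top z 0.1576 lo/hi [[-0.0866, 0.0553, 0.1242], [-0.0388, 0.0627, 0.1576]]
orange y min [0.0873 0.1137 0.1149]
```

View pics/w7.png

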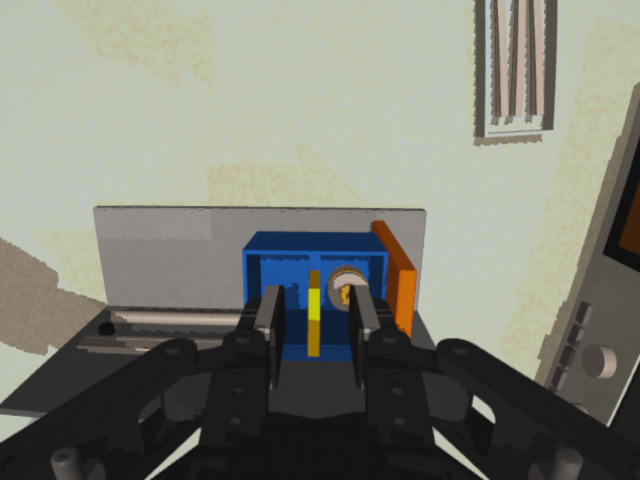

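The bin hangs against the orange stop (contact at about column 387), motor in its bay (348,285), fingers away. The bin's edge and the stop face are both at y = 0.114.

```bash
python3 -c "
from workcell import close_job
print(close_job())"
```

```text
the job is handed in; nothing more can be done
None
```

The blue bin is hanging on the rail against the orange stop with the motor in its bay. I handed the job in at about 16 s; no verdict is reported.

- **Hanging:** I gripped the yellow plate, felt for the panel face, backed off about 6 mm and lowered the lip onto the tongue. A 3 mm pull met 9 N, so it was caught. I released it about 58 mm short of the stop, where it stayed hanging by itself.
- **Sliding:** I regripped it and slid it with about 3 to 6 N until the wrist force rose to about 9 N at the stop. Then I relaxed, released and retreated upward.
- **Last checks:** The bin's side is at panel y 0.1138 and the stop face at 0.1137, so they are touching to within the camera's 2 mm. The bin leans about 0.09 rad and is under 1° off square. The grip stayed where it was after release, to within 0.2 mm.
- **Slips and disagreements:**
  - My first fit of the panel was wrong and I redid it.
  - One yaw correction went the wrong way; I saw it at first contact and undid it.
  - Contact with the panel face came about 3.5 mm earlier than the cameras suggested, so I relied on the feel.
  - The last top view was blocked by the arm. I did not measure the other things on the shelf again, but no move went near them and no unexpected contact force appeared.

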